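# Put the eye-exam desk back in order

## Task

Put the desk back in order for the next eye examination: the blue pen has been left in the penlight's bay of the instrument tray, so move it to the empty groove of the pen tray and put the penlight in its bay in its place, put the prism bar in the wide bay next to it, and put the contact lens case and the saline bottle in the oblong recess and the round well of the lens-care caddy. Everything should lie flat and fully down in its bay, along it, with the bottle standing upright. Set things down rather than drop them, keep the bottle upright on the way, and leave the brown dropper bottle beside the pad standing where it is.

Things in the scene. Friction and masses are not known exactly. Their poses are not given: they have to be found in the camera images.
- pen_blue: Blue ball pen lying flat, 10 wide (x) x 150 long (y) x 11 mm high, 12 g; it starts in the narrow bay of the instrument tray, along the bay. Origin under its middle, at its underside; y along the barrel, z up. Grip it across the barrel.
- penlight: White pocket light with a black end lying flat on the black pad (its top 6 mm above the desk), 14 wide (x) x 136 long (y) x 15 mm high, 40 g. Origin under its middle, at its underside; y along the barrel. Grip it across the barrel. It belongs in the narrow bay of the instrument tray.
- prism_bar: Clear prism bar lying flat on the pad: base plate 32 (x) x 150 (y) x 3 mm, on it a row of prisms 24 mm wide, tops 14 mm above the underside on the -y half, 10 mm on the +y half; 70 g. Origin under its middle, at its underside. Grip it at its middle across the 24 mm prisms (3 mm above the underside and up). Goes in the wide bay of the instrument tray, either way round.
- lens_case: White contact lens case lying on the pad, 30 (x) x 62 (y) x 18 mm high: a flat oblong body 10 mm high with two round screw caps (27 mm across, one white, one blue) at y = +16 and -16 mm; 15 g. Origin under its middle, at its underside. Grip it at its middle across the 30 mm width. Either way round will do.
- saline: Squat round white bottle standing upright on the pad, the saline for lenses, 39 mm across, 73 mm high with a wide ribbed cap, 87 g. Origin at the centre of its underside, z up.
- instrument_tray: White fixed tray 98 (x) x 174 (y) x 13 mm; origin: centre of underside. Two bays along y, 164 long, floors 4 mm above the desk, walls 9 mm above floors. Wide bay (prism bar): centre x -20, 46 wide. Narrow bay (penlight; holds the blue pen at first): centre x +29, 28 wide. A floor-deep finger channel, y -22 to +22, cuts all walls at mid-length, for fingers beside a thing gripped at its middle.
- pen_tray: White fixed pen tray 80 (x) x 174 (y) x 13 mm; origin: centre of underside. Two grooves along y, 28 wide x 164 long, floors 4 mm above the desk, walls 9 mm above the floors. Groove at x +20 mm: empty, for the blue pen. Groove at x -20: a red pen lies there, fixed. A floor-deep finger channel, y -22 to +22 mm, cuts all walls at mid-length, open at both sides.
- care_caddy: White fixed lens-care caddy 72 (x) x 158 (y) x 13 mm; origin: centre of underside. Floors 4 mm above the desk, walls 9 mm above the floors. Oblong recess (lens case): centre x 0, y +32 mm, 46 wide (x) x 78 long (y); a floor-deep finger channel, y +10 to +54, cuts its side walls. Round well (saline bottle): centre x 0, y -43 mm, 55 mm across.
- dropper_bottle: Bystander: slim brown dropper bottle with a black rubber bulb standing upright on the glass to the right of the pad (another one stands far behind it, out of the way), 34 mm across, 102 mm high, 70 g. Origin at the centre of its underside. Leave it alone.
Mind the look-alikes: they are no part of the job. Of the things shaped like the lens_case, the white one is meant.

How it is judged:
By the outcome, as a careful person would: the job done as asked, in the order asked, and still so for the second after the job is handed in, with the robot touching nothing.
It also fails if it takes over 125 s, if anything falls off the work surface, if the arm or the gripper's body presses on something with over 40 N, if the wrist force passes 120 N, or if a joint passes its speed limit or range.

## Robot

A 6-joint arm with a two-finger parallel gripper is mounted at the origin on a cart in front of the work surface, level with it; the furniture and walls round the work are solid. World frame = base frame: x ahead of the robot, y to its left, z up, the work surface at z = 0. Lengths are in mm, angles in rad, forces in N, time in s.
With the tool pointing down it reaches from about 400 to 825 mm from the base axis. Payload 7 kg.
Tool frame: the origin (TCP) lies at the very end of the fingers, on their centre line; the grasp point (between the pads) lies 19 mm behind it; z points along the fingers, y is the line along which they close (so a half turn about z gives the same grasp; the last joint's range is limited). The gripper opens to 88 mm and grips with 3 to 60 N. Pads are 19 mm wide; open, the fingers measure 130 mm over their backs; the gripper's body (78 mm by 193 mm) begins 47 mm behind the grasp point.
Start: joints at [1.44, 0.359, 0.012, 0, -1.224, -0.288], TCP at [274.504, 616.638, 226.561] pointing down, gripper open.
Joint ranges: [-3.07, 3.07], [-1.43, 2.12], [-1.02, 1.25], [-3.03, 1.67], [-3.05, -0], [-3.03, 3.03]. Speed limits (rad/s): [2.39, 2.39, 3.01, 3.14, 3.14, 3.14].

## Interface

Orientations are given as a unit quaternion [x, y, z, w].
In Python, from plant import bot gives the robot as it stands. Calls block until the motion is done:
- bot.move_ptp(position, orientation): joint-space move of the TCP to a pose.
- bot.line_to(position, velocity=150, ori=None): straight line of the TCP; ori=None keeps the orientation; velocity is the mean speed in mm/s.
- bot.move_joints(angles): joint-space move.
- bot.move_gripper(opening, force=None): finger opening in mm; force is the grip in N (None keeps the last); returns when the fingers have stopped.
- bot.pause(seconds).
- bot.solve_ik(position, orientation): joint angles nearest the present ones, or None.
- bot.read_state(): the state.
- bot.camera(name): name is "side" or "top"; returns the picture (384x512x3 uint8, red, green, blue); there is no depth.
- bot.get_calibration(name): a dict with "fx", "fy", "cx", "cy" (pixels), "distortion" ([k1, k2, p1, p2, k3] as OpenCV has them; the pictures are not rectified), "view" (4x4, takes a point from world to camera coordinates). Camera axes: x right, y up, looking along -z (the intrinsics and any distortion apply to the point x, -y, -z); pixel columns grow to the right and rows downward; lengths in mm; the calibration is good to about 2 mm. A picture is of the moment at which its call begins. get_calibration takes no time and is no camera call.
A pose or a line that the arm cannot do raises bot.Unreachable and nothing moves.
- bot.close_job(): hands the job in; it is judged then, once.
The state is a dict: "t": time; "joint_pos": joint angles; "qvel": joint speeds; "tau": joint torques, N m; "tcp_pos": TCP position; "eef_rot": TCP orientation; "contact_force": force on the tool from outside, world axes, zero at the start; "moment": the same for the moment, N m; "width": finger opening in mm; "finger_force": force on a finger pad.
Only numpy, scipy, OpenCV 4.12 (cv2) and the standard library are available. Lean on these libraries where they do the work, as an engineer would, in place of code of your own. Each camera call takes 0.05 s, during which the arm holds its last target. There are 200 camera calls.

## Working session

There is one attempt and no reset: what is moved stays moved. The work goes in short steps, each a Python script; the robot and the scene stay as the last script left them, time stands still between calls to the robot, and variables do not carry over. Pictures are saved under pics/ and viewed, at most 14 in all, crops included, and the job is handed in when it is done.

```bash
ls; mkdir -p pics; python3 - <<'E'
from plant import bot
import cv2
for n in("top","side"):
    im=bot.camera(n); cv2.imwrite(f"pics/{n}0.png",cv2.resize(im[:,:,::-1],(800,600),interpolation=cv2.INTER_CUBIC)); cv2.imwrite(f"{n}raw.png",im[:,:,::-1])
    c=bot.get_calibration(n); print(c)
s=bot.read_state();print(s["t"],s["eef_rot"],s["width"])
E
```

```text
pics
{'fx': 406.53446431596893, 'fy': 406.53446431596893, 'cx': 254.21080691003203, 'cy': 195.91833415481327, 'distortion': array([0.01400692, 0.        , 0.        , 0.        , 0.        ]), 'view': array([[-2.52880899e-02, -9.99097930e-01, -3.41150755e-02,
         1.37979332e+01],
       [ 9.82843279e-01, -3.10845406e-02,  1.81804403e-01,
        -5.49590181e+02],
       [-1.82700854e-01, -2.89322865e-02,  9.82742754e-01,
        -8.20315944e+02],
       [ 0.00000000e+00,  0.00000000e+00,  0.00000000e+00,
         1.00000000e+00]])}
{'fx': 366.8380427094676, 'fy': 366.8380427094676, 'cx': 251.95119176724808, 'cy': 183.5607055869136, 'distortion': array([-0.0505039,  0.       ,  0.       ,  0.       ,  0.       ]), 'view': array([[ 9.96945325e-01, -7.80246228e-02,  3.48949059e-03,
        -5.27009646e+02],
       [ 4.87637247e-02,  6.56725861e-01,  7.52551156e-01,
        -4.53535826e+01],
       [-6.10091588e-02, -7.50082197e-01,  6.58524548e-01,
        -8.99527444e+02],
       [ 0.00000000e+00,  0.00000000e+00,  0.00000000e+00,
         1.00000000e+00]])}
0.1 [ 9.78145386e-01 -2.07920803e-01 -7.82398076e-05  7.32424196e-04] 87.68973138192666
```

View pics/top0.png

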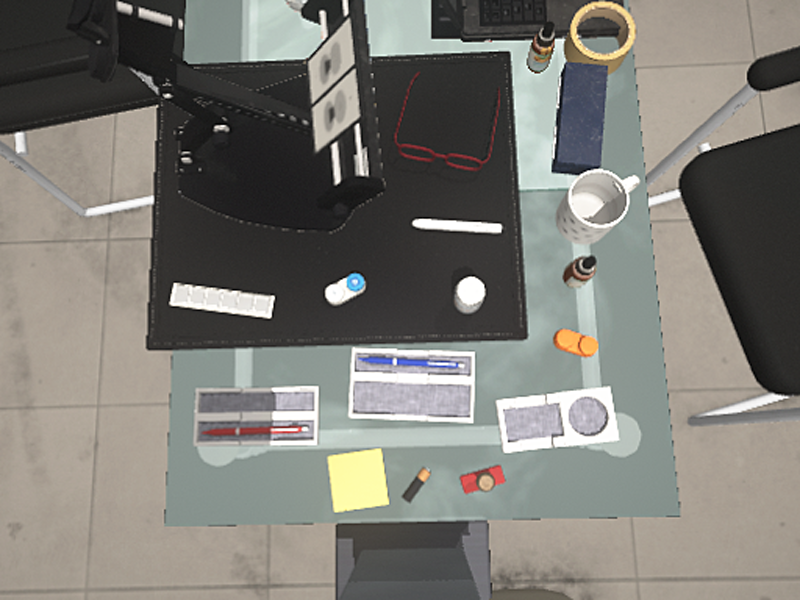

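View pics/side0.png

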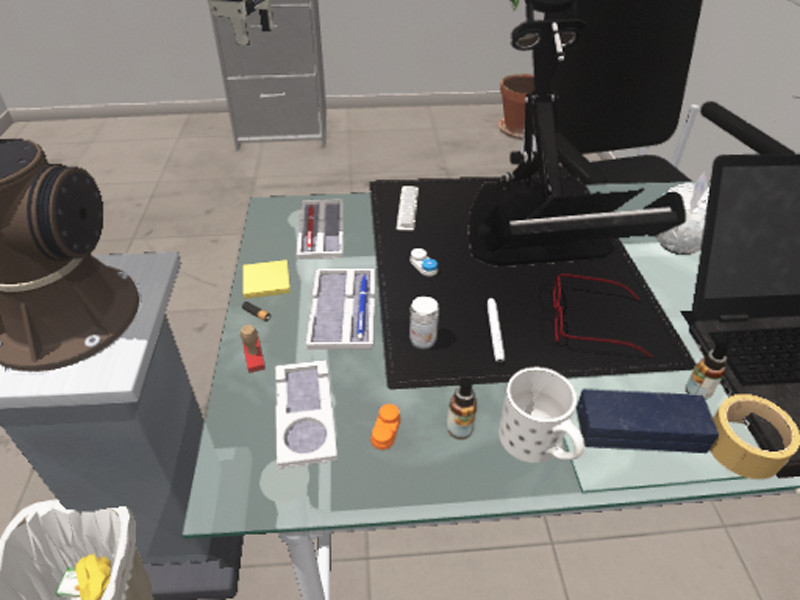

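The top view shows:
- Penlight candidate: white stick (457,226).
- Lens case candidates: white/blue (345,290), orange look-alike (576,343).
- Saline candidates: white bottle (470,294), brown droppers (580,270) and (541,48), mug (597,205).
- Prism bar: (222,300). The slit-lamp's white rods and chart are not it.
- Blue pen: (411,363), with the red pen at (257,430).

I choose the white stick, the white/blue case and the white squat bottle, and will check them in a close crop.

```bash
python3 - <<'E'
import cv2
im=cv2.imread("topraw.png")[130:295,90:400]
cv2.imwrite("pics/crop1.png",cv2.resize(im,(800,426),interpolation=cv2.INTER_CUBIC))
E
```

```text
(no output)
```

View pics/crop1.png

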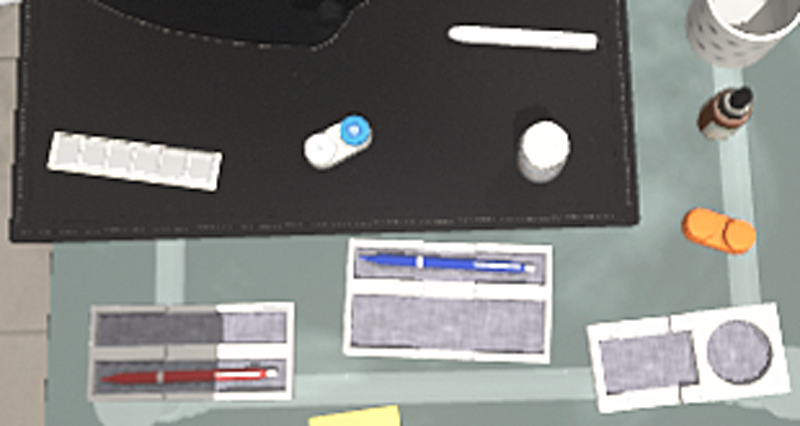

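The crop confirms all three choices. It shows the white penlight (its black end blends into the pad), the white case with one blue cap, and the white saline bottle with a white cap. Now I'll localise them.

```bash
cat > h.py <<'E'
import numpy as np, cv2
from plant import bot
def ray(n,uv):
    c=bot.get_calibration(n); V=np.array(c["view"])
    K=np.array([[c["fx"],0,c["cx"]],[0,c["fy"],c["cy"]],[0,0,1]])
    p=cv2.undistortPoints(np.float64(uv).reshape(-1,1,2),K,np.array(c["distortion"]))[:,0]
    d=np.c_[p[:,0],-p[:,1],-np.ones(len(p))]@V[:3,:3]
    return -V[:3,:3].T@V[:3,3],d
def plane(n,uv,z):
    o,d=ray(n,uv); return (o+d*((z-o[2])/d[:,2])[:,None])[:,:2]
def tri(a,b):
    (o1,d1),(o2,d2)=ray("top",[a]),ray("side",[b])
    s=np.linalg.lstsq(np.c_[d1[0],-d2[0]],o2-o1,rcond=None)[0]
    return (o1+s[0]*d1[0]+o2+s[1]*d2[0])/2
def rect(n,mask,roi,z):
    """centre, long side, short side, yaw of long axis of largest blob in roi (x0,y0,x1,y1), on plane z"""
    m=np.zeros_like(mask); x0,y0,x1,y1=roi; m[y0:y1,x0:x1]=mask[y0:y1,x0:x1]
    c=max(cv2.findContours(m,cv2.RETR_EXTERNAL,cv2.CHAIN_APPROX_NONE)[0],key=cv2.contourArea)
    P=plane(n,c.reshape(-1,2),z).astype(np.float32)
    (cx,cy),_,_=r=cv2.minAreaRect(P); b=cv2.boxPoints(r); e=[b[1]-b[0],b[2]-b[1]]
    e.sort(key=np.linalg.norm); l=e[1]; a=np.arctan2(l[1],l[0])
    a=(a+np.pi)%np.pi
    return np.array([cx,cy]),np.linalg.norm(l),np.linalg.norm(e[0]),a
E
cat > m.py <<'E'
from h import *
S=np.array([512,384,512,384])/np.array([800,600,800,600])
R={"top":dict(pen=(355,350,470,378),light=(405,210,510,242),prism=(160,275,285,325),case=(318,265,372,312),saline=(445,268,495,320),itray=(340,340,485,428),ptray=(185,378,328,452),caddy=(490,380,626,458)),
"side":dict(pen=(345,268,372,345),light=(480,290,510,368),prism=(392,180,422,235),case=(403,243,442,280),saline=(405,290,442,352),itray=(300,262,380,352),ptray=(290,195,350,260),caddy=(268,355,340,470))}
Z=dict(pen=9,light=13,prism=11,case=15,saline=79,itray=13,ptray=13,caddy=13)
for n in R:
    im=cv2.imread(n+"raw.png"); hsv=cv2.cvtColor(im,cv2.COLOR_BGR2HSV); H,s,v=cv2.split(hsv)
    b,g,r=[im[...,i].astype(int) for i in range(3)]
    M=dict(pen=((b>g+40)&(b>r+40)),white=(v>100),tray=((s<30)&(v>85)))
    for k,q in R[n].items():
        m=M["pen" if k=="pen" else "tray" if k in("itray","ptray","caddy") else "white"].astype(np.uint8)*255
        if 'tray' in k or k=='caddy': m=cv2.morphologyEx(m,cv2.MORPH_CLOSE,np.ones((3,3)))
        roi=np.round(np.array(q)*S).astype(int)
        c,l,w,a=rect(n,m,roi,Z[k]); print(n,k,c.round(1),round(l,1),round(w,1),"yaw",round(np.degrees(a),1))
    print(ray(n,[[0,0]])[0])
f=lambda p:np.array(p)*.64
print("lamp low end",tri(f((360,190)),f((510,225))))
E
python3 m.py
```

```text
top pen [475.1 -39.9] 84.4 9.7 yaw 84.6
top light [674.  -90.8] 130.2 15.9 yaw 84.1
top prism [574.4 254.3] 151.5 34.3 yaw 80.7
top case [584.4  74. ] 61.3 32.5 yaw 117.0
top saline [557.2 -98.9] 48.7 39.3 yaw 177.6
top itray [446.5 -18.2] 201.2 119.1 yaw 88.6
top ptray [410.4 202.5] 204.1 99.2 yaw 88.5
top caddy [ 394.  -217.9] 187.4 103.9 yaw 88.5
[390.63751476 -27.03188775 906.5481826 ]
side pen [474.4 -37.5] 87.9 9.8 yaw 87.7
side light [674.7 -89. ] 129.5 15.2 yaw 84.2
side prism [574.3 252.5] 155.5 34.9 yaw 80.7
side case [584.5  76. ] 77.6 39.5 yaw 115.2
side saline [ 558.2 -133.1] 97.8 39.3 yaw 82.2
side itray [435.5 -16.1] 204.5 133.9 yaw 86.7
side ptray [401.8 201.8] 208.3 115.5 yaw 89.0
side caddy [ 388.8 -215.4] 190.6 101.0 yaw 89.6
[ 472.7320003  -686.05437957  628.33078999]
lamp low end [707.80674393  41.9095794  104.50323396]
```

```bash
cat > m2.py <<'E'
from h import *
im=cv2.imread("topraw.png"); g=cv2.cvtColor(im,cv2.COLOR_BGR2HSV)
for p in [(200,225),(330,250),(290,255),(260,240),(140,255),(140,247),(200,266),(340,270),(377,265),(322,262)]: print(p,g[p[1],p[0]],end=' ')
C=dict(itray=[(350,240),(552,246),(550,362),(345,355)],ptray=[(92,307),(294,303),(292,397),(88,402)],caddy=[(587,326),(776,303),(791,387),(601,412)],
 wide=[(357,295),(547,302),(545,354),(352,347)],narrow=[(357,247),(546,253),(546,282),(355,277)],groove=[(97,312),(287,308),(286,343),(95,347)],recess=[(600,342),(692,331),(698,384),(607,394)],well=[(708,347),(739,318),(772,350),(741,384)],pen=[(358,257),(537,268)])
print()
for k,c in C.items():
    P=plane("top",np.array(c)/2.5806+[90,130],8 if k=="pen" else 13)
    e=P[1]-P[0]
    print(k,P.mean(0).round(1),"len",[round(float(np.linalg.norm(P[(i+1)%len(P)]-P[i])),1) for i in range(len(P))],"yaw",np.degrees(np.arctan2(*(P[0]-P[1])[::-1])).round(1))
E
python3 m2.py
```

```text
(200, 225) [ 76  18 152] (330, 250) [ 74  18 158] (290, 255) [138  13 202] (260, 240) [  0   0 255] (140, 255) [132  11 111] (140, 247) [ 79  25 143] (200, 266) [ 30   1 255] (340, 270) [132  16 201] (377, 265) [131  15 189] (322, 262) [155  11 140] 
itray [444.2 -19.1] len [172.7, 97.2, 171.8, 97.2] yaw 86.6
ptray [406.8 199.7] len [173.2, 78.1, 172.0, 79.2] yaw 89.5
caddy [ 392.2 -216.8] len [158.8, 69.1, 157.4, 70.9] yaw 95.4
wide [423.9 -19.4] len [160.9, 43.2, 161.9, 43.7] yaw 86.3
narrow [474.1 -21.6] len [161.4, 24.6, 162.2, 25.7] yaw 86.5
groove [427.2 200.2] len [162.7, 29.3, 162.6, 29.4] yaw 89.6
recess [ 388.1 -184. ] len [77.1, 43.4, 75.5, 42.7] yaw 95.3
well [ 396.9 -259.5] len [35.9, 36.7, 38.6, 39.4] yaw 130.3
pen [476.6 -18.6] len [153.6, 153.6] yaw 84.8
```

```bash
cat >> h.py <<'E'
f=lambda p:np.array(p)*.64
def q(th):
    "tool down, closing along world angle th (deg), quaternion variants"
    return [np.array([np.cos(a),np.sin(a),0,0]) for a in (np.radians((th+90)/2),np.radians((th-90)/2))]
E
python3 - <<'E'
from h import *
print("cap",tri(np.array([546,146])/2.5806+[90,130],f((424,304))))
print("dropper",tri(f((588,263)),f((464,384))))
for z in (100,200,300,450):
    print(z,plane("top",[f((335,210)),f((350,205)),f((385,185)),f((310,125)),f((190,160))],z).round(0).tolist())
s=bot.read_state();print(s["joint_pos"])
for n,p,th in [("pen",(476,-18.6,7),-5.2),("groove",(427,200,6),-.4),("light",(674.3,-90,10),-5.9),("nar",(473.5,-21.2,10),-3.4),("prism",(574.4,253.5,12),-9.3),("wide",(424,-18.6,10),-3.4),("case",(584.5,75,12),26),("rec",(388.7,-184.5,10),5.4),("sal",(562,-99,26),0),("well",(396.5,-259.6,24),0)]:
    print(n,[None if j is None else np.round(j,2).tolist() for t in (th,) for qq in q(t) for j in [bot.solve_ik(list(p),list(qq))]])
E
```

```text
cap [ 562.06239086 -101.20782349   79.7412469 ]
dropper [ 592.61999454 -254.55562891   88.94015993]
100 [[673.0, 76.0], [680.0, 56.0], [706.0, 9.0], [796.0, 110.0], [752.0, 274.0]]
200 [[638.0, 64.0], [644.0, 46.0], [667.0, 4.0], [746.0, 93.0], [707.0, 237.0]]
300 [[603.0, 51.0], [608.0, 36.0], [628.0, -0.0], [696.0, 76.0], [662.0, 199.0]]
450 [[551.0, 31.0], [554.0, 20.0], [569.0, -7.0], [620.0, 50.0], [595.0, 143.0]]
[ 1.44011752e+00  3.59277301e-01  1.11531380e-02 -2.88420184e-04
 -1.22412017e+00 -2.88120769e-01]
pen [[0.38, 0.31, -0.68, 0.0, -0.58, 2.68], [0.38, 0.31, -0.68, 0.0, -0.58, -0.47]]
groove [[0.86, 0.3, -0.69, 0.0, -0.57, 2.28], [0.86, 0.3, -0.69, 0.0, -0.57, -0.86]]
light [[0.15, 0.56, -0.21, 0.0, -0.81, 2.89], [0.15, 0.56, -0.21, 0.0, -0.81, -0.26]]
nar [[0.37, 0.3, -0.69, 0.0, -0.59, 2.71], [0.37, 0.3, -0.69, 0.0, -0.59, -0.43]]
prism [[0.73, 0.49, -0.33, 0.0, -0.75, 2.25], [0.73, 0.49, -0.33, 0.0, -0.75, -0.89]]
wide [[0.43, 0.23, -0.79, 0.0, -0.55, 2.66], [0.43, 0.23, -0.79, 0.0, -0.55, -0.48]]
case [None, [0.46, 0.44, -0.42, 0.0, -0.71, -0.01]]
rec [None, [0.02, 0.24, -0.78, 0.0, -0.55, 0.08]]
sal [[0.17, 0.4, -0.46, 0.0, -0.72, 2.97], [0.17, 0.4, -0.46, 0.0, -0.72, -0.17]]
well [[-0.16, 0.27, -0.67, 0.0, -0.62, -2.98], [-0.16, 0.27, -0.67, 0.0, -0.62, 0.16]]
```

```bash
cat >> h.py <<'E'
UP=110
def pp(src,th1,dst,th2,h,open1,open2,force,wmin,hi=UP):
    """pick at src (x,y,underside z) with TCP h above underside, set down at dst likewise"""
    a,b=q(th1)[1],q(th2)[1]; x,y,z=src; X,Y,Z=dst
    bot.move_gripper(open1,force)
    bot.move_ptp([x,y,hi],list(a)); bot.line_to([x,y,z+h+25],200); bot.line_to([x,y,z+h],50)
    f0=bot.read_state()["contact_force"]
    bot.move_gripper(0,force); s=bot.read_state(); print("grip",round(s["width"],1),s["finger_force"],"down f",np.round(f0,1))
    assert s["width"]>wmin,"missed"
    bot.line_to([x,y,z+h+20],80); bot.line_to([x,y,hi],200)
    bot.line_to([X,Y,hi],200,list(b)); print("carry",round(bot.read_state()["width"],1))
    bot.line_to([X,Y,Z+h+20],180); bot.line_to([X,Y,Z+h+.5],35)
    f=bot.read_state()["contact_force"]; bot.move_gripper(open2); bot.pause(.2)
    bot.line_to([X,Y,Z+h+25],70); bot.line_to([X,Y,hi],220)
    print("t",round(bot.read_state()["t"],1),"f",np.round(f,1))
def snap(n,name,roi=None,sc=800/512):
    im=bot.camera(n)[:,:,::-1]; cv2.imwrite(n+"raw.png",im)
    if roi: x0,y0,x1,y1=roi; im=im[y0:y1,x0:x1]; sc=800/(x1-x0)
    cv2.imwrite(f"pics/{name}.png",cv2.resize(im,None,fx=sc,fy=sc,interpolation=cv2.INTER_CUBIC))
E
python3 - <<'E'
from h import *
pp((476,-18.8,4),-5.2,(427,200,4),-.4,2,36,18,10,5)
snap("side","s1",(150,110,350,260))
E
```

```text
grip 9.6 10.0000561773777 down f [ 0.   0.4 -0.5]
carry 9.8
t 10.5 f [ 1.  -0.1  0.1]
```

View pics/s1.png

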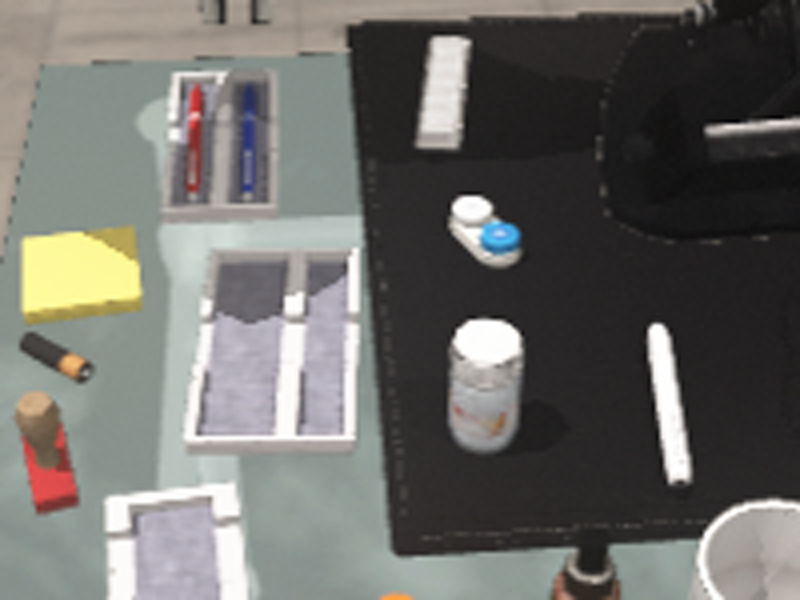

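The blue pen lies in the empty groove at (248,140). The penlight's black end shows at its -y end (683,487), so I shift its centre about 3 mm toward -y. Next come the penlight and then the prism bar.

```bash
python3 - <<'E'
from h import *
pp((674.1,-92.5,6),-5.9,(473.5,-21.2,4),-3.4,3,40,22,15,8)
pp((574.4,253.5,6),-9.3,(424,-18.6,4),-3.4,4.5,48,31,20,18)
snap("side","s2",(150,110,350,260))
E
```

```text
grip 13.6 15.000086277723312 down f [-0.4  0.7  0.2]
carry 13.7
t 19.5 f [ 0.5 -0.2 -1.2]
grip 23.7 20.000241547822952 down f [ 0.9 -0.3  0.7]
carry 23.7
t 28.5 f [-0.2 -0.1 -1.6]
```

View pics/s2.png

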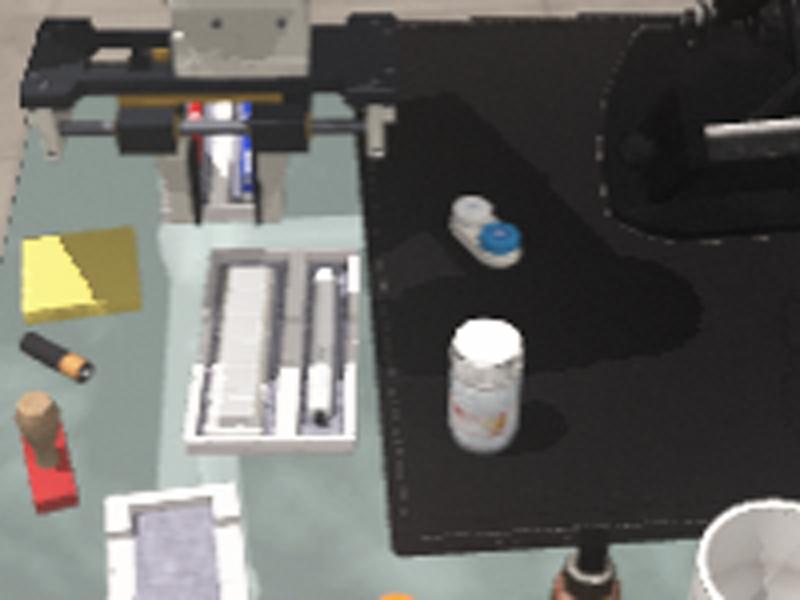

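Both lie in their bays, prism bar at (245,345) and penlight at (322,345). Next come the case and the bottle.

```bash
python3 - <<'E'
from h import *
pp((584.5,75,6),26,(388.7,-184.5,4),5.4,2.5,52,42,12,22)
pp((562,-100.5,6),0,(396.5,-259.6,4),0,20,65,62,20,30,hi=130)
bot.line_to([396.5,-259.6,200],200)
j=bot.read_state()["joint_pos"].copy(); j=list(j); j[0]=1.2; bot.move_joints(j)
snap("side","s3",(150,110,350,260)); snap("top","t3",(90,200,410,300)); snap("side","s4",(150,200,320,310))
print(bot.read_state()["t"])
E
```

```text
grip 26.6 11.645680249202996 down f [-5.5 14.6 20.4]
carry 26.8
t 37.5 f [-3.   0.  14.8]
grip 38.2 19.93692172545707 down f [-0.6  0.3 -0.5]
carry 37.9
t 46.1 f [-0.   0.4 -0.6]
48.9333
```

View pics/s4.png

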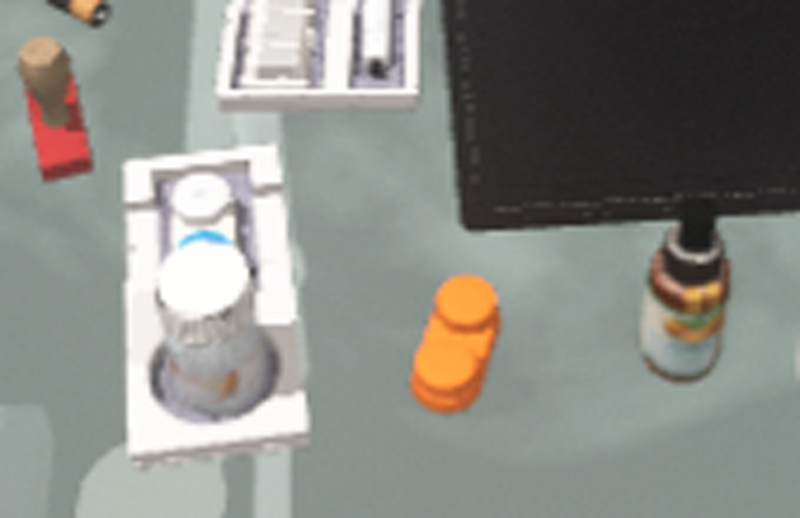

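View pics/t3.png

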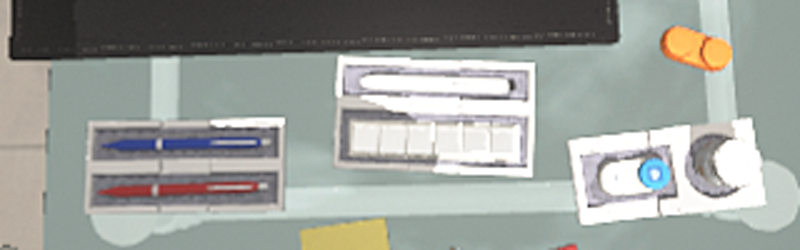

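The bottle stands in its well. The case grip was odd, though: 26.6 mm wide, with contact on the way down. A closer look at the case:

```bash
python3 - <<'E'
import cv2,numpy as np
a=cv2.imread("topraw.png")[240:300,310:410]; b=cv2.imread("sideraw.png")[225:305,165:235]
a=cv2.resize(a,(800,480),interpolation=cv2.INTER_CUBIC); cv2.imwrite("pics/ca.png",a)
cv2.imwrite("pics/cb.png",cv2.resize(b,(525,600),interpolation=cv2.INTER_CUBIC))
E
python3 - <<'E'
from h import *
S=(90,200)
P=lambda u:np.array(u)/2.5+S
print(plane("top",[P((618,178)),P((655,173))],22).round(1))
E
```

```text
[[ 387.  -173.2]
 [ 390.4 -204.6]]
```

View pics/ca.png

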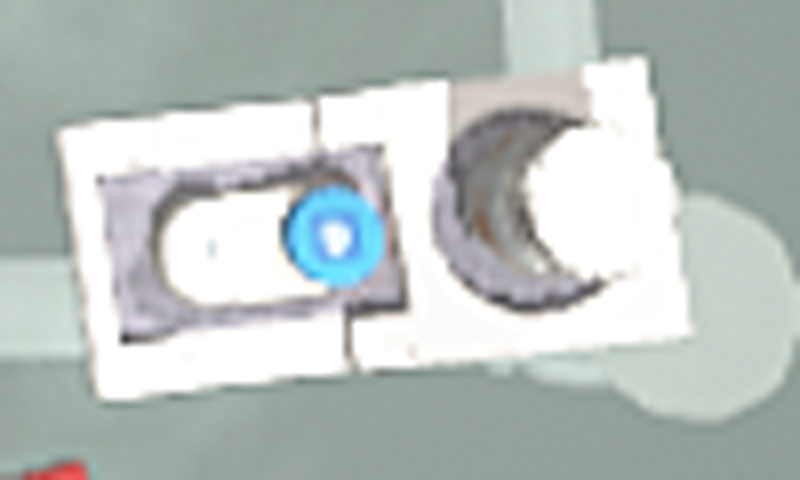

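View pics/cb.png

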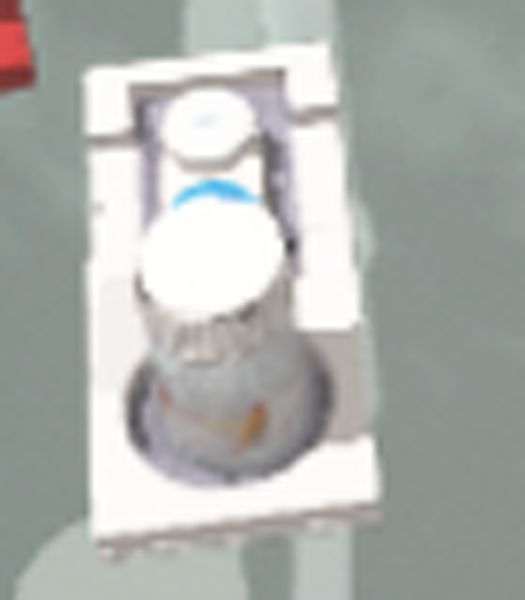

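```bash
python3 - <<'E'
from h import *
T=lambda u:np.array(u)/8+[310,240]; S=lambda u:np.array(u)/7.5+[165,225]
print("white cap",tri(T((212,247)),S((208,120))).round(1))
print("blue rear edge",tri(T((287,238)),S((212,181))).round(1))
print("saline cap",tri(T((602,200)),S((213,254))).round(1))
bl=plane("side",[S((233,480))],4); print("saline near bottom",bl)
# case outline in top view
im=cv2.imread("topraw.png"); hsv=cv2.cvtColor(im,cv2.COLOR_BGR2HSV)
m=((hsv[...,2]>225)|(hsv[...,1]>90)).astype(np.uint8)*255
print(rect("top",m,(328,262,359,280),14))
print(bot.read_state()["tcp_pos"])
E
```

```text
white cap [ 388.1 -171.6   22.1]
blue rear edge [ 389.9 -192.    19.9]
saline cap [ 397.9 -260.    75.2]
saline near bottom [[ 397.38548059 -278.46067446]]
(array([ 388.63800049, -188.89038086]), np.float32(57.05824), np.float32(28.01841), np.float32(1.6219579))
[335.94492426 333.56506629 199.30592171]
```

Triangulation puts the case flat: its white cap top is at z 22.1 mm, as it should be for a case fully down. The bottle is upright and centred, and the dropper bottle stands where it was. I'm handing in.

```bash
python3 -c "
from plant import bot
print(bot.close_job())"
```

```text
the job is handed in; nothing more can be done
None
```

The job is handed in at about 49 s: all five items measure or look flat and fully down in their bays with the saline bottle upright, though the gripper met about 26 N of unexplained contact (under the 40 N limit) when it picked up the lens case, and I didn't check the slit lamp beside it afterwards.

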